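Calibrate the kitchen scale with the pen

ROBOT

A 7-joint arm with a two-finger parallel gripper is mounted at the origin on a cart in front of the work surface, level with it; the furniture and walls round the work are solid. World frame = base frame: x ahead of the robot, y to its left, z up, the work surface at z = 0. Lengths are in m, angles in degrees, forces in N, time in s.
With the tool pointing down it reaches from about 0.35 to 0.775 m from the base axis. Payload 3.1 kg.
Tool frame: the origin (TCP) lies on the centre line of the jaws, within the pads' length; the fingertips stand 17 mm ahead of it and the grasp point (between the pads) lies 2 mm behind it (robot.tip_reach is the distance from the TCP to the fingertips, in m); z points along the fingers, y is the line along which they close (so a half turn about z gives the same grasp; the last joint's range is limited). The gripper opens to 85 mm and grips with 20 to 120 N. Pads are 22 mm wide; open, the fingers measure 114 mm over their backs; the gripper's body (76 mm by 85 mm) begins 54 mm behind the grasp point. The pads swing forward as they close: fully open they stand 13 mm farther back than shut.
Start: joints at [60.98, 17.813, 0.802, 86.603, -0.252, 75.585, -1.558], TCP at [0.247, -0.492, 0.248] pointing down, gripper open.
Joint ranges: [-154.91, 154.91], [-16.99, 109.72], [-72.82, 74.43], [7.12, 147.25], [-82.49, 262.49], [11.32, 116.49], [-174.64, 174.64]. Speed limits (degrees/s): [159.86, 159.86, 180, 180, 180, 180, 180].

INTERFACE

Orientations are given as [roll, pitch, yaw] about the fixed x, y, z axes, in that order (R = Rz(yaw) Ry(pitch) Rx(roll)).
In Python, from station import robot, fingers, vision, workorder, recognise gives the robot as it stands. Calls block until the motion is done:
- robot.move_to(position, orientation): joint-space move of the TCP to a pose.
- robot.line_to(position, orientation=None, velocity=0.15, f_stop=None): straight line of the TCP; orientation=None keeps the orientation; velocity is the mean speed in m/s. With f_stop (N) it stops when the force on the tool has changed by that much, and returns True; else False.
- robot.move_j(angles): joint-space move.
- fingers.gripper_to(opening, force=None): opening from 0.0 (shut) to 1.0 (fully open); force is the grip in N (None keeps the last); returns when the fingers have stopped.
- robot.pause(seconds).
- robot.inverse_kinematics(position, orientation): joint angles nearest the present ones, or None.
- vision.grab_frame(name): name is "scene" or "top"; returns the picture (480x640x3 uint8, red, green, blue); there is no depth.
- vision.calibration(name): a dict with "mtx" (3x3 intrinsics, pixels), "k1" (the pictures are not rectified: a ray, as slopes to the right and down, at radius r is drawn at 1 + k1 r^2 times it, then the intrinsics apply), "extrinsics" (4x4, takes a point from world to camera coordinates). Camera axes: x right, y up, looking along -z (the intrinsics and any distortion apply to the point x, -y, -z); pixel columns grow to the right and rows downward; lengths in m; the calibration is good to about 2 mm. A picture is of the moment at which its call begins. calibration takes no time and is no camera call.
A pose or a line that the arm cannot do raises robot.PlanningError and nothing moves.
- workorder.close_job(): hands the job in; it is judged then, once.
Trained networks look in the newest picture that a camera, given by its name, has taken for a name from the list of things; names that differ only in an ending like _2 or _b are one class to them, and where a whole thing is asked for, a point or a joint stands for the part that bears it (a point fixed in the world has none). Each returns a list of dicts, best first, with "p" (0 to 1); they miss things now and then, are a little off and sometimes report something else, mostly with a low value. They report only what shows in the picture. A call takes as long as a camera call.
- recognise(label, camera): "rect" ([centre column, centre row, width, height] in pixels, round what is visible of it).
Readings, each from a call of its own:
- robot.current_time_s(): time.
- robot.current_joint_positions(): joint angles.
- robot.current_dq(): joint speeds.
- robot.current_joint_torque(): joint torques, N m.
- robot.current_tool_pos(): TCP position.
- robot.current_eef_rot(): TCP orientation.
- robot.current_contact_force(): force on the tool from outside, world axes, zero at the start.
- robot.current_torque(): the same for the moment, N m.
- robot.current_finger_gap(): opening from 0.0 (shut) to 1.0 (fully open).
- robot.current_gripper_force(): force on a finger pad.
Only numpy, scipy, OpenCV 4.12 (cv2) and the standard library are available. Lean on these libraries where they do the work, as an engineer would, in place of code of your own. Each camera call takes 0.05 s, during which the arm holds its last target. There are 200 camera calls.

TASK

Calibrate the kitchen scale with the calibration pen from the wooden stand: with the pen's steel tip press the sprung key down in the round-collared well about halfway and hold it there for a second, then do the same in the square-collared well; feel for the keys, as they lie at unknown depths, and never push one to the bottom of its travel. Then stand the pen back in its stand, let go of it and push the scale's hinged cover fully shut over the wells. Leave the mug, the salt shaker and the honey jar alone.

Things in the scene. Friction and masses are not known exactly. Their poses are not given: they have to be found in the camera images.
- scale: White kitchen scale, 196 mm wide, fixed. Origin on the worktop midway below its two wells. x points from its front console back to its steel plate (70 mm high), y left, z up. The console face slopes up 22 degrees to the back and carries the wells side by side, 80 mm apart. Their bores are square to the face: a pen goes in along (0.375, 0, -0.927) in the scale's frame.
- mouth_round (a point): Centre of the rim of the well with the round grey collar (40 mm outside, bore 22 mm), left or right. The rim stands 8 mm above the face. A sprung key, a flat disc square to the bore, lies 9 to 26 mm below the rim, differently in each well and each time.
- mouth_square (a point): Centre of the rim of the well with the square grey collar (40 mm outside, bore 22 mm square); otherwise like the round one, with its own unknown key depth.
- key_left (a joint): How far the key in the left (+y) well is pressed in along the bore, m: 0 at rest, 0.016 at the bottom. It springs back. It starts to give at 2.5 N and rises 0.5 N per mm: 6.5 N halfway (8 mm), 10.5 N at the bottom. 3.5 to 12.5 mm counts as about halfway.
- key_right (a joint): The same for the key in the right (-y) well.
- pen_mid (a point): Calibration pen, 135 mm long, about 70 g. This point is the middle of its round grey handle (26 mm diameter, 80 mm long). Below the handle is a steel shank, 8 mm diameter, 55 mm long. z runs from the tip to the handle. It starts upright in the stand, the handle's underside resting on the block.
- pen_tip (a point): The pen's rounded steel tip, 95 mm below pen_mid along the pen.
- stand_rest (a point): Where pen_mid belongs when the pen stands in its stand: 40 mm above the top of the wooden block (76 mm square, 62 mm high, fixed), on the axis of its upright hole (16 mm diameter, 58 mm deep).
- cover (a joint): Angle of the scale's grey plastic cover, rad: 0 fully shut (lying parallel to the console face over the wells), grows as it opens upward and back, at most 2.3. Starts about upright. A stiff hinge holds it wherever it is left; about 1.5 N at its free edge moves it.
- cover_hinge (a point): Middle of the cover's hinge line, along the scale's y axis at the top of the console. The cover is a plate 150 mm wide, 4 mm thick, reaching 106 mm from the hinge line (a 40 mm wide lip at the end, 112 mm); its outer face lies 6 mm beyond the hinge line. Shut, it points from the hinge along (-0.927, 0, -0.375) in the scale's frame.
- mug_mid (a point): White mug, 80 mm diameter with a handle, 102 mm high; point half-way up. Leave it alone.
- shaker_mid (a point): Salt shaker, 44 mm diameter, 90 mm high; point half-way up. Leave it alone.
- jar_mid (a point): Honey jar with a yellow lid, 64 mm diameter, 98 mm high; point half-way up. Leave it alone.

How it is judged:
By the outcome, as a careful person would: the job done as asked, in the order asked, and still so for the second after the job is handed in, with the robot touching nothing.
It also fails if it takes over 64 s, if anything falls off the work surface, if the arm or the gripper's body presses on something with over 40 N, if the wrist force passes 120 N, or if a joint passes its speed limit or range.

## Working session

There is one attempt and no reset: what is moved stays moved. The work goes in short steps, each a Python script; the robot and the scene stay as the last script left them, time stands still between calls to the robot, and variables do not carry over. Pictures are saved under pics/ and viewed, at most 10 in all, crops included, and the job is handed in when it is done.

```bash
mkdir -p pics; ls
python3 - <<'E'
from station import robot, fingers, vision, workorder, recognise
import cv2
for n in("scene","top"):
    im=vision.grab_frame(n); cv2.imwrite(f"pics/{n}0.png",im[:,:,::-1])
    c=vision.calibration(n); print(n,c)
    for l in("scale","mouth_round","mouth_square","pen_mid","pen_tip","stand_rest","cover","cover_hinge","mug_mid","shaker_mid","jar_mid"):
        try: print(l,[(round(d["p"],2),[round(v) for v in d["rect"]]) for d in recognise(l,n)[:2]])
        except Exception as e: print(l,e)
E
```

```text
pics
scene {'mtx': array([[529.87915542,   0.        , 322.66252385],
       [  0.        , 529.87915542, 235.84531323],
       [  0.        ,   0.        ,   1.        ]]), 'k1': 0.0340216271623217, 'extrinsics': array([[-0.56838877, -0.82242509,  0.0234772 ,  0.35115964],
       [ 0.55857776, -0.36477524,  0.74493618, -0.38061169],
       [-0.6040903 ,  0.43652721,  0.66672251, -0.86255237],
       [ 0.        ,  0.        ,  0.        ,  1.        ]])}
scale [(0.87, [300, 258, 141, 137])]
mouth_round [(0.69, [335, 261, 18, 17]), (0.32, [163, 312, 39, 53])]
mouth_square [(0.58, [303, 281, 28, 26])]
pen_mid [(0.8, [432, 207, 15, 38]), (0.57, [426, 231, 51, 39])]
pen_tip [(0.63, [428, 208, 21, 38]), (0.34, [297, 257, 138, 138])]
stand_rest [(0.65, [425, 232, 46, 41])]
cover [(0.62, [299, 225, 62, 72])]
cover_hinge [(0.97, [298, 257, 139, 141])]
mug_mid [(0.58, [195, 351, 49, 73])]
shaker_mid [(0.57, [387, 193, 15, 36])]
jar_mid [(0.63, [163, 309, 46, 54])]
top {'mtx': array([[468.77651485,   0.        , 311.3787006 ],
       [  0.        , 468.77651485, 244.98478287],
       [  0.        ,   0.        ,   1.        ]]), 'k1': -0.11722635415552668, 'extrinsics': array([[-0.12721344, -0.99187455, -0.00127074,  0.09990916],
       [ 0.96916721, -0.12457346,  0.2125944 , -0.56432508],
       [-0.21102528,  0.0258133 ,  0.97713971, -0.94111437],
       [ 0.        ,  0.        ,  0.        ,  1.        ]])}
scale [(0.84, [285, 244, 120, 132])]
mouth_round [(0.63, [310, 264, 20, 16])]
mouth_square [(0.77, [274, 276, 26, 26])]
pen_mid [(0.83, [436, 254, 24, 18])]
pen_tip [(0.82, [434, 252, 22, 15])]
stand_rest [(0.97, [425, 260, 47, 47]), (0.38, [435, 252, 22, 16])]
cover [(0.63, [277, 234, 78, 41])]
cover_hinge [(0.56, [285, 244, 118, 134])]
mug_mid [(0.63, [154, 298, 50, 52])]
shaker_mid [(0.76, [419, 195, 22, 26])]
jar_mid [(0.83, [150, 247, 46, 36])]
```

Run:
```python
import cv2
a=cv2.imread("pics/top0.png")[160:340,210:450]; cv2.imwrite("pics/topc.png",cv2.resize(a,None,fx=3.333,fy=3.333,interpolation=cv2.INTER_CUBIC))
a=cv2.imread("pics/scene0.png")[150:345,210:470]; cv2.imwrite("pics/scenec.png",cv2.resize(a,None,fx=3,fy=3,interpolation=cv2.INTER_CUBIC))
```

```text
(no output)
```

View pics/topc.png

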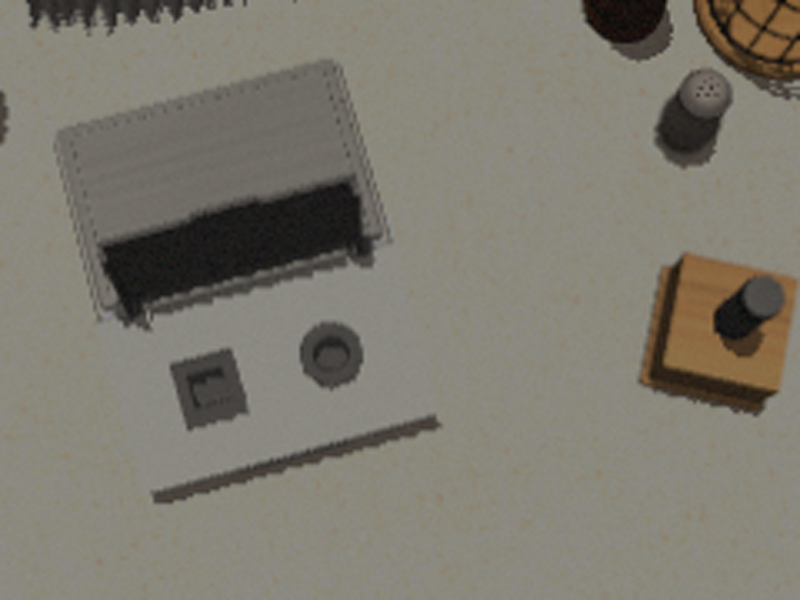

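View pics/scenec.png

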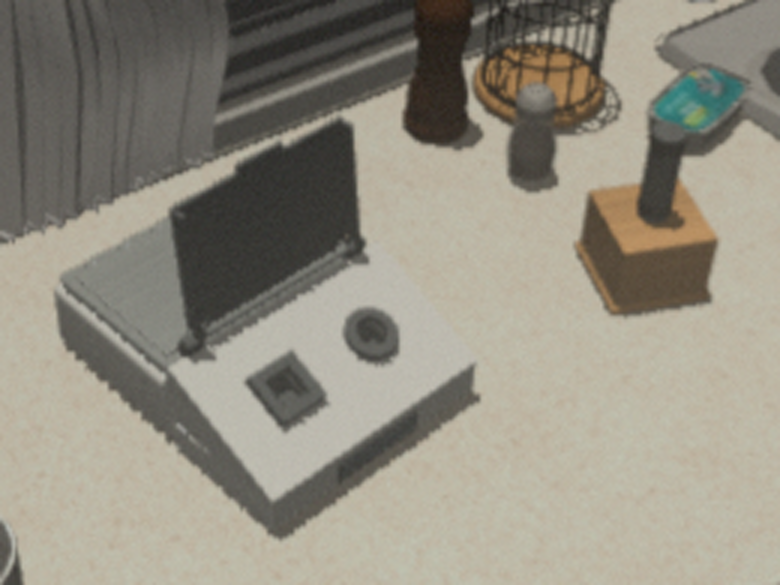

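View pics/scene0.png

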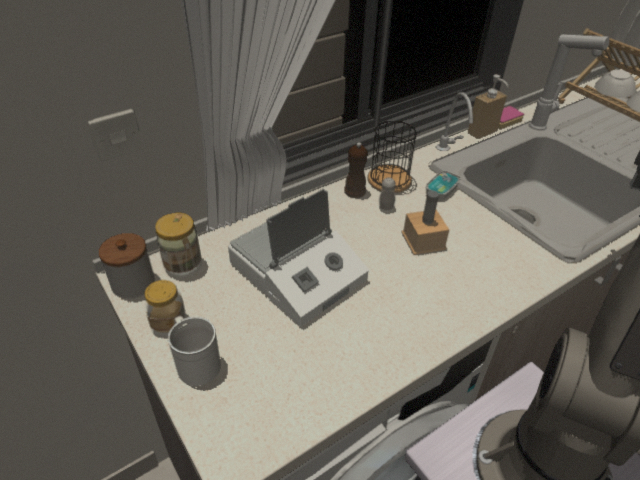

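```bash
cat > h.py <<'E'
import numpy as np
from scipy.optimize import least_squares
from scipy.spatial.transform import Rotation as R
from station import robot, fingers, vision, workorder, recognise
C={n:vision.calibration(n) for n in("scene","top")}
def proj(n,P):
    c=C[n];p=(c["extrinsics"]@np.append(P,1))[:3];s=np.array([p[0],-p[1]])/-p[2]
    s=s*(1+c["k1"]*(s@s));return c["mtx"][:2,:2]@s+c["mtx"][:2,2]
def tri(t,s):
    r=least_squares(lambda P:np.r_[proj("top",P)-t,proj("scene",P)-s],[.5,-.05,.05]);return r.x,np.abs(r.fun).max()
def onz(n,px,z):
    return np.r_[least_squares(lambda P:proj(n,np.r_[P,z])-px,[.5,0]).x,z]
T=lambda u,v:np.array([u,v])/3.3333+[209.65+.0,159.65]
S=lambda u,v:np.array([u,v])/3+[209.67,149.67]
E
python3 - <<'E'
from h import *
np.set_printoptions(precision=4,suppress=True)
for k,t,s in [("round",(331,354),(371,333)),("square",(208,389),(286,389)),("pentop",(763,296),(667,128)),
 ("st far L",(685,253),(588,188)),("st far R",(797,277),(680,185)),("st nearR",(777,395),(716,238)),("st nearL",(662,365),(620,250)),
 ("hingeR",(362,250),(352,247)),("hingeL",(130,315),(190,342)),("lipmid?",(228,205),(262,160)),("frontL",(155,492),(278,500)),("frontR",(437,418),(472,364)),("shaker",(706,92),(537,92))]:
    print(k,*tri(T(*t),S(*s)))
for k in ["top","scene"]: print(k,[onz(k,(T if k=="top" else S)(*p),.062) for p in ([(685,253),(797,277),(777,395),(662,365)] if k=="top" else [(588,188),(680,185),(716,238),(620,250)])])
print("jar",onz("top",[150,247],.098),"mug",onz("top",[154,298],.1))
E
```

```text
round [0.5273 0.0377 0.0636] 0.30450305119205723
square [0.5149 0.1174 0.0636] 0.3107246741080303
pentop [ 0.5148 -0.2172  0.1473] 0.18029195591077496
st far L [ 0.563  -0.1964  0.0667] 0.20869849616440206
st far R [ 0.5393 -0.2722  0.0525] 1.175358729211382
st nearR [ 0.4648 -0.2388  0.0663] 0.027009468738981468
st nearL [ 0.4937 -0.1685  0.0668] 0.2544181289919152
hingeR [0.5873 0.0113 0.0872] 0.29813476236483893
hingeL [0.5644 0.1602 0.0901] 0.6293766310839715
lipmid? [0.5954 0.0854 0.1947] 0.9440335624748855
frontL [0.4576 0.1609 0.0335] 0.20453876982645625
frontR [ 0.4833 -0.024   0.0348] 0.6807862077718596
shaker [ 0.662  -0.2238  0.088 ] 0.3942569946148069
top [array([ 0.5643, -0.1973,  0.062 ]), array([ 0.5393, -0.2674,  0.062 ]), array([ 0.4652, -0.2401,  0.062 ]), array([ 0.4939, -0.1699,  0.062 ])]
scene [array([ 0.5667, -0.201 ,  0.062 ]), array([ 0.5298, -0.2647,  0.062 ]), array([ 0.468 , -0.2429,  0.062 ]), array([ 0.4977, -0.1723,  0.062 ])]
jar [0.603  0.3624 0.098 ] mug [0.4954 0.3597 0.1   ]
```

```bash
cat >> h.py <<'E'
psi=8.6
DN=[180,0,psi]; TL=[180,-22,psi]
yaw=R.from_euler('z',psi,degrees=True)
d=yaw.apply([.3746,0,-.9272])
PEN=np.array([.515,-.2183,.112]); LT=.105   # TCP at grasp; tip distance ahead of TCP
sh=np.array([0,0,-.0042])
W={"round":np.array([.5273,.0377,.0636])+sh,"square":np.array([.5149,.1174,.0636])+sh}
def F(): return np.array(robot.current_contact_force())
def tip(): return np.array(robot.current_tool_pos())+LT*R.from_euler('xyz',robot.current_eef_rot(),degrees=True).apply([0,0,1])
E
python3 - <<'E'
from h import *
np.set_printoptions(precision=3,suppress=True)
print(robot.current_time_s(),robot.current_eef_rot(),robot.tip_reach)
for k in ("round","square"):
    u={"round":((331,354),(371,333)),"square":((208,389),(286,389))}[k]
    print(k,W[k],onz("top",T(*u[0]),.0594),onz("scene",S(*u[1]),.0594))
for p,o in [(PEN+[0,0,.1],DN),(PEN,DN)]+[(W[k]-d*(LT+h),TL) for k in W for h in(.04,-.035)]+[([.66,.088,.3],DN),([.66,.088,.15],DN),([.48,.07,.1],TL)]:
    print(robot.inverse_kinematics(list(p),o))
robot.move_to(list(PEN+[0,0,.1]),DN)
robot.line_to(list(PEN),velocity=.12)
print(F(),robot.current_time_s())
fingers.gripper_to(0.0,60)
print(robot.current_finger_gap()*85,robot.current_gripper_force(),F())
robot.line_to(list(PEN+[0,0,.075]),velocity=.12)
print(F(),robot.current_finger_gap()*85,robot.current_time_s())
E
```

```text
1.2 [-180.       0.002   26.633] 0.017
round [0.527 0.038 0.059] [0.528 0.038 0.059] [0.53  0.035 0.059]
square [0.515 0.117 0.059] [0.516 0.118 0.059] [0.518 0.115 0.059]
[ 28.317  20.575  -9.528  88.235   3.517  71.483 -63.131]
[ 27.847  25.684  -8.935  95.811   4.511  58.857 -63.954]
[ 37.177  -1.404 -40.396 120.669  -4.592  38.564 -81.747]
[ 28.422   9.264 -36.062 122.909   9.769  27.857 -95.393]
[ 43.832  -1.467 -59.583 120.352   2.398  38.587 -98.973]
[  18.865    9.618  -39.243  122.916   20.517   29.296 -116.382]
[  5.789  34.124 -28.74   58.287  15.652  90.958 -99.76 ]
[   5.639   37.345  -24.963   73.725   15.595   72.235 -100.937]
[  22.014    9.797  -35.704  126.882   17.514   24.034 -108.288]
[ 0.483 -0.598  0.237] 3.6167
24.586785579921724 58.62418234348297 [-1.242 -0.145  2.781]
[-1.296 -0.399 -1.333] 25.09203796902098 4.975
```

Run:
```python
from h import *
import cv2
np.set_printoptions(precision=4,suppress=True)
robot.line_to(list(PEN+[-.01,.06,.13]),velocity=.2)
robot.move_to(list(W["round"]-d*(LT+.02)),TL)
print(tip(),F(),robot.current_time_s())
a=vision.grab_frame("top");b=vision.grab_frame("scene")
print(proj("top",tip()-sh),proj("scene",tip()-sh))
f=lambda i,u,v:cv2.resize(i[v-50:v+50,u-66:u+67],(400,300),interpolation=cv2.INTER_CUBIC)
cv2.imwrite("pics/p1.png",np.hstack([f(a,305,255),f(b,335,245)])[:,:,::-1])
```

```text
[0.521  0.0344 0.0782] [ 0.1812 -1.2915 -0.6715] 6.3583
[311.0496 266.6917] [336.1048 254.7613]
```

View pics/p1.png

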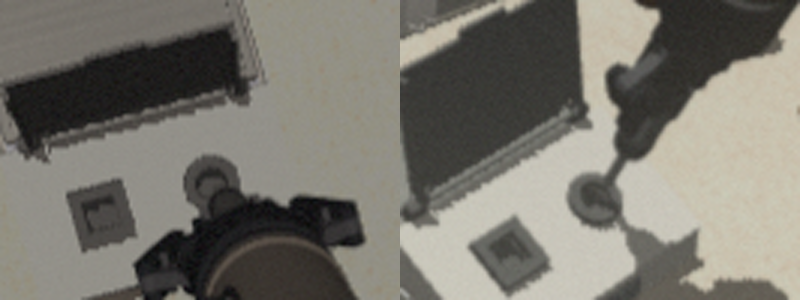

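Run:
```python
from h import *
import cv2
np.set_printoptions(precision=4,suppress=True)
print(np.array(robot.current_tool_pos())-(W["round"]-d*(LT+.02)),robot.current_eef_rot(),robot.current_dq())
a=vision.grab_frame("top");b=vision.grab_frame("scene")
f=lambda i,u,v:cv2.resize(i[v-30:v+30,u-20:u+20],(400,600),interpolation=cv2.INTER_CUBIC)
cv2.imwrite("pics/p2.png",np.hstack([f(a,308,265),f(b,335,255)])[:,:,::-1])
```

```text
[ 0.002  -0.0021  0.0009] [179.991  -22.1059   8.3853] [-0.0362  0.0104 -0.3199 -0.1954 -0.1623  0.105  -0.0684]
```

View pics/p2.png

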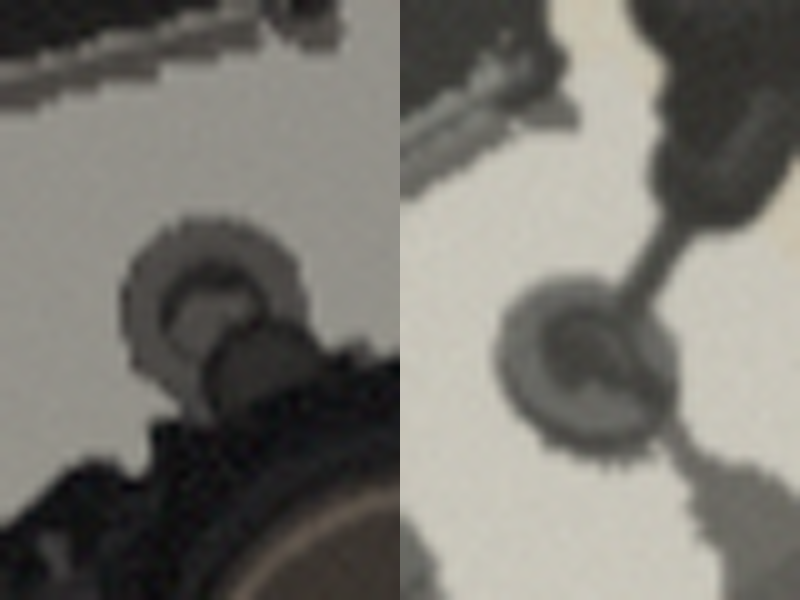

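Run:
```python
from h import *
np.set_printoptions(precision=4,suppress=True)
t=tip()-sh
print([proj("top",t-k*d) for k in(.055,.06,.075)],[proj("scene",t-k*d) for k in(0,.02,.055)])
print([proj("top",t-k*d+[0,-.003,0]) for k in(.055,.06)],[proj("scene",t-k*d+[0,-.003,0]) for k in(0,.02,.055)])
robot.line_to(list(W["round"]-d*(LT+.02)),TL,velocity=.05)
print(np.array(robot.current_tool_pos())-(W["round"]-d*(LT+.02)),robot.current_dq(),F(),robot.current_time_s())
```

```text
[array([313.6215, 272.5872]), array([313.8948, 273.1343]), array([314.7327, 274.8116])] [array([335.9889, 255.0474]), array([338.893 , 250.4359]), array([344.1906, 242.0244])]
[array([315.1447, 272.3935]), array([315.4262, 272.9396])] [array([337.1527, 254.5016]), array([340.0707, 249.8875]), array([345.3936, 241.4716])]
[ 0.0003 -0.0003  0.0001] [-0.0562 -0.2312 -0.147   0.3501 -0.048  -0.0111 -0.0414] [-0.598  -0.0397 -1.4533] 6.8083
```

```bash
cat >> h.py <<'E'
def feel(k,v=.02,fs=2.0):
    robot.line_to(list(W[k]-d*(LT-.003)),TL,velocity=.05)
    f0=F()@d; print("pre depth",(tip()-W[k])@d,"f0",f0)
    st=robot.line_to(list(W[k]-d*(LT-.040)),TL,velocity=v,f_stop=fs)
    dep=(tip()-W[k])@d; print("stop",st,"depth mm",dep*1e3,"df",-(F()@d-f0),"lat mm",(tip()-W[k]-dep*d)*1e3,robot.current_time_s())
    return f0
E
python3 - <<'E'
from h import *
np.set_printoptions(precision=2,suppress=True)
feel("round")
E
```

```text
pre depth 0.0032942117799181917 f0 1.1572112997684478
stop True depth mm 14.964784629422367 df 3.870358734514226 lat mm [-0.3  -0.13 -0.13] 8.25
```

Run:
```python
from h import *
f0=1.157
p=np.array(robot.current_tool_pos()); t0=tip()
print("settled df",-(F()@d-f0),(t0-W["round"])@d)
for s in(.002,.004,.005):
    robot.line_to(list(p+s*d),TL,velocity=.02)
    print(s,"depth",(tip()-W["round"])@d,"df",-(F()@d-f0),robot.current_finger_gap()*85,robot.current_time_s())
```

```text
settled df 3.870147434745778 0.014964784629422367
0.002 depth 0.016913936376471633 df 4.509597621572457 24.93170901398465 8.5167
0.004 depth 0.018929328050975715 df 5.153957401900881 24.79256693762703 8.7667
0.005 depth 0.01990760715447441 df 5.774756106605042 24.669580469088586 9.0167
```

Run:
```python
from h import *
np.set_printoptions(precision=2,suppress=True)
k="round"; f0=1.157
p=np.array(robot.current_tool_pos())
robot.line_to(list(p+.001*d),TL,velocity=.02)
for i in range(2):
    robot.pause(.7); print("depth",(tip()-W[k])@d,"df",-(F()@d-f0),robot.current_time_s())
robot.line_to(list(W[k]-d*(LT-.003)),TL,velocity=.06)
print("back f",F()@d)
robot.line_to(list(W[k]-d*(LT+.02)),TL,velocity=.1)
robot.line_to(list(W["square"]-d*(LT+.02)),TL,velocity=.1)
import cv2
b=vision.grab_frame("scene");a=vision.grab_frame("top")
f=lambda i,u,v:cv2.resize(i[v-30:v+30,u-20:u+20],(400,600),interpolation=cv2.INTER_CUBIC)
cv2.imwrite("pics/p3.png",np.hstack([f(a,273,275),f(b,307,275)])[:,:,::-1])
print(proj("scene",tip()-sh),proj("scene",W["square"]-sh),robot.current_time_s(),F())
```

```text
depth 0.02091150851177105 df 5.942320116353413 9.9667
depth 0.020903351728717795 df 7.110950961595247 10.6667
back f 2.0028803142276246
[307.58 274.74] [304.72 279.25] 12.5583 [-0.31  0.36 -0.95]
```

View pics/p3.png

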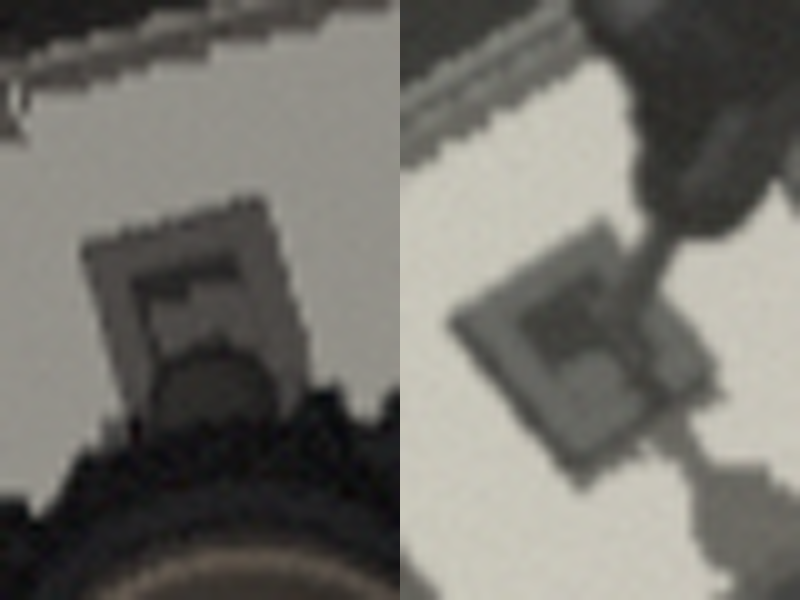

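```bash
cat >> h.py <<'E'
W["square"]=W["square"]+yaw.apply([0,.0015,0])
def fa(n=6):
    s=0
    for i in range(n): robot.pause(.04); s+=F()@d/n
    return s
E
python3 - <<'E'
from h import *
np.set_printoptions(precision=2,suppress=True)
k="square"
feel(k,fs=2.2)
print("f avg",fa())
p=np.array(robot.current_tool_pos())
robot.line_to(list(p+.003*d),TL,velocity=.02)
print("depth",(tip()-W[k])@d,"f avg",fa(),robot.current_time_s())
E
```

```text
pre depth 0.0032900860242075563 f0 0.5673453962752694
stop True depth mm 13.505723467180015 df 2.4058401418542714 lat mm [-0.21 -0.13 -0.09] 13.9583
f avg -2.429394131692367
depth 0.01629055896499263 f avg -3.640648977162612 14.75
```

Run:
```python
from h import *
np.set_printoptions(precision=4,suppress=True)
k="square"
p=np.array(robot.current_tool_pos())
robot.line_to(list(p+.0035*d),TL,velocity=.02)
for i in range(2):
    robot.pause(.5); print("depth",(tip()-W[k])@d,"f",fa(6),robot.current_time_s())
robot.line_to(list(W[k]-d*(LT-.003)),TL,velocity=.06)
print("free f",fa())
robot.line_to(list(W[k]-d*(LT+.04)),TL,velocity=.15)
robot.move_to(list(PEN+[-.01,.06,.13]),DN)
robot.line_to(list(PEN+[0,0,.070]),DN,velocity=.15)
robot.pause(.2)
print(np.array(robot.current_tool_pos())-PEN,robot.current_eef_rot(),robot.current_time_s())
import cv2
b=vision.grab_frame("scene");a=vision.grab_frame("top")
f=lambda i,u,v:cv2.resize(i[v-40:v+40,u-27:u+27],(400,600),interpolation=cv2.INTER_CUBIC)
cv2.imwrite("pics/p4.png",np.hstack([f(a,430,260),f(b,430,215)])[:,:,::-1])
print([proj("scene",tip()-sh+[0,0,z]) for z in(0,.055)])
```

```text
depth 0.019686603570007864 f -5.277553433439554 15.825
depth 0.019684510986329683 f -5.217181539225772 16.575
free f 0.6141246436213815
[0.0008 0.001  0.0711] [179.972   -0.1062   8.7024] 19.675
[array([427.1623, 214.935 ]), array([431.0234, 195.8162])]
```

View pics/p4.png

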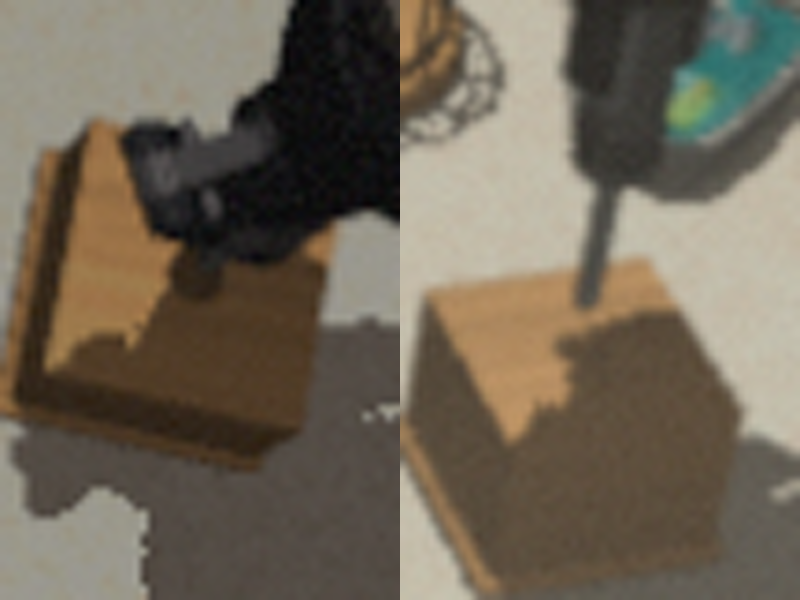

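Run:
```python
from h import *
np.set_printoptions(precision=4,suppress=True)
robot.line_to(list(PEN+[0,0,.04]),DN,velocity=.06,f_stop=6)
s=robot.line_to(list(PEN+[0,0,-.006]),DN,velocity=.03,f_stop=5)
print(s,np.array(robot.current_tool_pos())-PEN,F(),robot.current_time_s())
```

```text
True [-0.0001  0.0001  0.0002] [0.2924 0.5689 3.3659] 21.625
```

```bash
cat >> h.py <<'E'
H=np.array([.5759,.0858,.0885])+sh
def cov(phi,r,m,p):
    a=np.radians(phi); v=lambda a:yaw.apply([np.cos(a),0,np.sin(a)])
    o=[180,p,psi]; z=R.from_euler('xyz',o,degrees=True).apply([0,0,1])
    return list(H+r*v(a)+(.006+m)*v(a-np.pi/2)-robot.tip_reach*z),o
E
python3 - <<'E'
from h import *
import cv2
np.set_printoptions(precision=4,suppress=True)
fingers.gripper_to(0.6); robot.pause(.2)
robot.line_to(list(PEN+[0,0,.12]),DN,velocity=.15)
fingers.gripper_to(0.0,40)
a,o=cov(80,.080,.045,0)
up=np.array(a); up[2]=.29
robot.move_to(list(PEN+[0,.02,.2]),DN)
robot.move_to(list(up),o)
robot.line_to(a,o,velocity=.15)
print(a,robot.current_tool_pos(),F(),robot.current_time_s())
a=vision.grab_frame("top");b=vision.grab_frame("scene")
f=lambda i:cv2.resize(i[140:300,230:450],(400,291),interpolation=cv2.INTER_CUBIC)
cv2.imwrite("pics/p5.png",np.hstack([f(a),f(b)])[:,:,::-1])
E
```

```text
[np.float64(0.6392961419426935), np.float64(0.09538776503507203), np.float64(0.17122856317996318)] [0.6401 0.0952 0.1726] [-0.669   0.0175  0.1066] 26.275
```

View pics/p5.png

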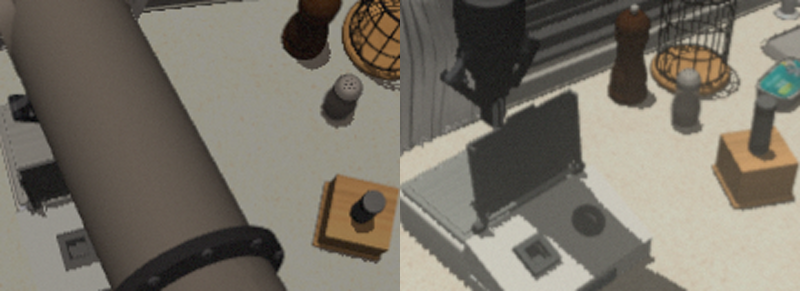

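Run:
```python
from h import *
import cv2
np.set_printoptions(precision=3,suppress=True)
wp=[]
for phi in range(90,200,14):
    p=-22*np.clip((phi-130)/65,0,1); b=np.radians(180-p-phi)
    wp.append(cov(phi,.080,.011*abs(np.sin(b)),p))
print([robot.inverse_kinematics(*w) is not None for w in wp])
for w in wp:
    s=robot.line_to(*w,velocity=.08,f_stop=15)
    print(s,F(),robot.current_time_s())
    if s: break
else:
    s=robot.line_to(*cov(202,.085,-.012,-22),velocity=.03,f_stop=12)
    t=np.array(robot.current_tool_pos())+robot.tip_reach*d
    n=-d; print("final",s,"height over hinge plane mm",((t-H)@n)*1e3,F()@d,robot.current_time_s())
```

```text
[True, True, True, True, True, True, True, True]
False [0.686 0.586 0.158] 27.125
False [ 0.068 -0.225 -1.41 ] 27.525
False [ 0.604 -0.627 -0.612] 27.9333
False [-0.178 -0.548  0.122] 28.35
False [0.35  0.141 0.223] 28.775
False [0.761 0.241 0.153] 29.2
False [-0.219  0.423  1.248] 29.625
False [0.413 0.07  1.009] 30.05
final True height over hinge plane mm 12.65015911259757 -9.723348645135811 30.7
```

Run:
```python
from h import *
import cv2
np.set_printoptions(precision=3,suppress=True)
s=robot.line_to(*cov(202,.085,-.012,-22),velocity=.03,f_stop=12)
t=np.array(robot.current_tool_pos())+robot.tip_reach*d
print(s,((t-H)@-d)*1e3,F()@d)
robot.line_to(*cov(202,.085,.12,-22),velocity=.15)
robot.move_to([.40,-.15,.3],DN)
print(robot.current_time_s(),F())
a=vision.grab_frame("top");b=vision.grab_frame("scene")
f=lambda i:cv2.resize(i[170:330,215:355],(400,457),interpolation=cv2.INTER_CUBIC)
cv2.imwrite("pics/p6.png",np.hstack([f(a),f(b)])[:,:,::-1])
```

```text
True 12.693271889625 -8.55634166160227
32.8 [-0.097  0.211 -0.057]
```

View pics/p6.png

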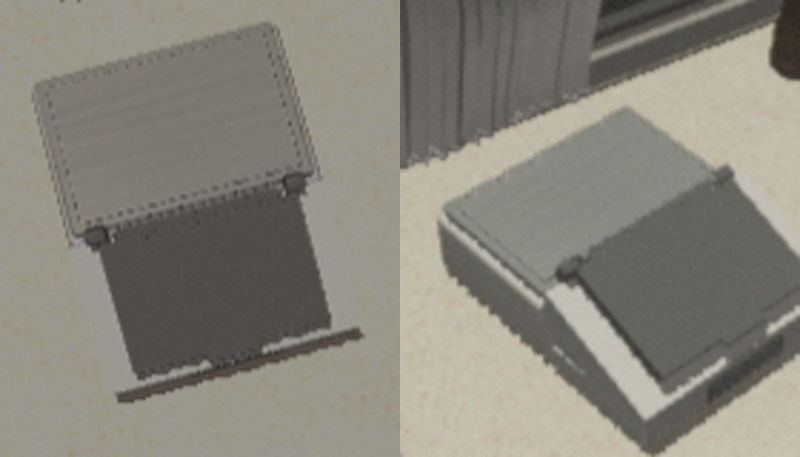

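Run:
```python
from h import *
np.set_printoptions(precision=4,suppress=True)
P,e=tri(np.array([262.95,302.3]),np.array([308.8,305.8])); P=P+sh
u=yaw.apply([-.9272,0,-.3746]); print("corner along",(P-H)@u,"normal",(P-H)@-d,"err",e)
robot.move_to(*cov(202,.095,.06,-22))
for r in(.095,.045):
    robot.line_to(*cov(202,r,.02,-22),velocity=.1)
    s=robot.line_to(*cov(202,r,-.012,-22),velocity=.025,f_stop=14)
    t=np.array(robot.current_tool_pos())+robot.tip_reach*d
    print(r,s,((t-H)@-d)*1e3,F()@d)
    robot.line_to(*cov(202,r,.03,-22),velocity=.1)
robot.line_to(*cov(202,.07,.12,-22),velocity=.15)
robot.move_to([.40,-.15,.3],DN)
print(robot.current_time_s(),F())
print(recognise("pen_mid","scene")[:1])
```

```text
corner along 0.10996025086872138 normal 0.0005281814280819988 err 0.7942451298988544
0.095 True 12.491360604596002 -13.212874033536577
0.045 True 12.690391336323326 -8.34249103118482
39.1417 [ 0.4824  0.4786 -0.173 ]
[{'rect': [431.1, 209.8, 15.7, 36.2], 'p': 0.94}]
```

Equal contact heights at r = 45 mm and 95 mm show that the cover lies parallel to the face, so it is fully shut. The pen is in its stand, so I'm handing in.

```bash
python3 -c "
from station import workorder
print(workorder.close_job())"
```

```text
the job is handed in; nothing more can be done
None
```

The job is handed in after about 39 s on the robot's clock: by the force readings both keys were held about halfway (round roughly 9 mm, square roughly 7 mm) for over a second each, the pen is back in its stand and released, and the cover is shut.

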